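Set the salt mill to 7 and hold up the fullest salt tin

TASK

We are about to grind coarse salt for pickling: set the mill's grind collar to 7 and let it go. Then heft the three closed salt tins to find by feel which is heaviest, and finish holding that one upright in the gripper, still and at least 10 cm above the shelf, so that I can take it to fill the mill. Leave the other two tins standing upright on the shelf, never knock a tin over, and do not disturb anything else.

Things in the scene. Friction and masses are not known exactly. Their poses are not given: they have to be found in the camera images.
- tin_a: one of three look-alike closed round salt tins, teal with a cream band; body 66 mm across, bright tight lid 68 mm across from 83 mm up to the top at 105 mm. Origin: centre of underside, z up. Filled differently, in random order, the contents settled low down: each weighs between 0.12 and 0.56 kg in all, and the heaviest is at least 0.15 kg heavier than either of the others
- tin_b: one of three look-alike closed round salt tins, teal with a cream band; body 66 mm across, bright tight lid 68 mm across from 83 mm up to the top at 105 mm. Origin: centre of underside, z up. Filled differently, in random order, the contents settled low down: each weighs between 0.12 and 0.56 kg in all, and the heaviest is at least 0.15 kg heavier than either of the others
- tin_c: one of three look-alike closed round salt tins, teal with a cream band; body 66 mm across, bright tight lid 68 mm across from 83 mm up to the top at 105 mm. Origin: centre of underside, z up. Filled differently, in random order, the contents settled low down: each weighs between 0.12 and 0.56 kg in all, and the heaviest is at least 0.15 kg heavier than either of the others
- collar (a joint): the mill's grind collar, black ribbed ring 58 mm across, from 146 to 168 mm above the shelf, on the mill's upright axis. Value in rad, growing when turned anticlockwise seen from above: number n at n x 0.349 (20 degrees a number), 0 to 9 with end stops; 7 is 2.443. Clicks at every number: a light spring detent (about 0.05 N m) draws it to the nearest when let go, and holds it
- collar_grip (a point): point on the mill's upright axis halfway up the collar (157.5 mm above the shelf): take the collar from above here, fingers straddling it, at any yaw. Fixed in the mill; does not turn with the collar
- mill_index (a point): red index line on the rim of the fixed steel ring inside the collar (19 mm from the axis, 171 mm up). The number set is the collar mark standing at this line. Marks on the collar's top face and upper edge: 0 broad red, 5 broad yellow, the others thin white; seen from above they run clockwise from 0 to 9. A second red line lies on the mill body below the collar
- mill: upright hand salt mill fixed to the shelf by a suction foot: foot 96 mm across with a red lever, clear receiver and steel body with beech band 52 mm across, black collar 58 mm across, open throat with a shaft, highest point, 181 mm up. Its crank is off. Origin: centre of underside, z up, x pointing away from the index line
- shelf: the beech shelf top on which all stands, its surface at height 0
- jar: clear open half-litre glass jar, 80 mm across, 120 mm high; origin under its centre
- measuring_cup: stainless measuring cup 82 mm across, 60 mm high, flat handle reaching 135 mm from its axis along its x axis; origin under its centre
- lid_1: brass-coloured tin twist lid, 84 mm across, 12 mm high, lying flat; origin under its centre
- lid_2: silver tin twist lid, 84 mm across, 12 mm high, lying flat; origin under its centre
- weight_stone: white ceramic pickling weight stone, 74 mm across, 38 mm high with a small knob on top; origin under its centre
- crank: the mill's crank, lying by: steel cap 55 mm across, arm along its x axis to a beech knob 90 mm out, 54 mm high; origin under the cap's centre
- crate: closed plastic storage crate with a white lid and a red sliding latch on its front, 252 x 352 mm, 145 mm high, too heavy to shift (does not move); origin: middle of the lower front edge, x axis pointing back over it
There are look-alikes about, which are no part of the job. What is shaped like the tin_a but blue or green is not meant.

How it is judged:
On the way, in this order (a step that is already met when the one before it is completed fails the run):
1. the collar stands at 7 and has been let go (value of joint collar between 2.343 and 2.543 rad and contact force between the fingers and mill below 0.1 N), for 0.3 s.
2. the heaviest tin is held up, the other two stand on the shelf (((height (world z) of tin_a above 0.1 m and contact force between the fingers and tin_a above 1 N and contact force between tin_a and mill below 0.2 N and contact force between tin_a and jar below 0.2 N and contact force between tin_a and crate below 0.2 N and contact force between tin_a and tin_b below 0.2 N and contact force between tin_a and tin_c below 0.2 N) or (contact force between tin_a and shelf between 0.6 and 3.7 N and contact force between tin_a and the fingers below 0.1 N)) and ((height (world z) of tin_b above 0.1 m and contact force between the fingers and tin_b above 1 N and contact force between tin_b and mill below 0.2 N and contact force between tin_b and jar below 0.2 N and contact force between tin_b and crate below 0.2 N and contact force between tin_b and tin_a below 0.2 N and contact force between tin_b and tin_c below 0.2 N) or (contact force between tin_b and shelf between 0.6 and 3.7 N and contact force between tin_b and the fingers below 0.1 N)) and ((height (world z) of tin_c above 0.1 m and contact force between the fingers and tin_c above 1 N and contact force between tin_c and mill below 0.2 N and contact force between tin_c and jar below 0.2 N and contact force between tin_c and crate below 0.2 N and contact force between tin_c and tin_a below 0.2 N and contact force between tin_c and tin_b below 0.2 N) or (contact force between tin_c and shelf between 0.6 and 3.7 N and contact force between tin_c and the fingers below 0.1 N)) and angle between each of tin_a, tin_b, tin_c's own z axis and vertical below 0.2 rad), for 0.3 s.
At the end, for the whole second after the job is handed in: Collar within 0.10 rad of 7 (2.443 rad); heaviest tin in the fingers, underside over 0.10 m above the shelf, touching only the gripper; the other two stand on the shelf, not touched by the fingers; all three tins within 0.2 rad of upright; no tin moving (under 0.05 m/s) (all of step 2 and value of joint collar between 2.343 and 2.543 rad and linear speed of each of tin_a, tin_b, tin_c below 0.05 m/s); the arm keeps its last pose, push and grip.
It fails at once if the jar, measuring cup, a twist lid, the weight stone or the crank shifted by more than 30 mm or tipped (distance of any of jar, measuring_cup, lid_1, lid_2, weight_stone, crank from where it was at the start of the episode above 0.03 m or angle between any of jar, measuring_cup, lid_1, lid_2, weight_stone, crank's own z axis and vertical above 0.3 rad).
It fails at once if a tin knocked over (angle between any of tin_a, tin_b, tin_c's own z axis and vertical above 0.8 rad).
It also fails if it takes over 72 s, if anything falls off the work surface, if the arm or the gripper's body presses on something with over 40 N, if the wrist force passes 120 N, or if a joint passes its speed limit or range.

ROBOT

A 6-joint arm with a two-finger parallel gripper is mounted at the origin on the work surface. World frame = base frame: x ahead of the robot, y to its left, z up, the work surface at z = 0. Lengths are in m, angles in rad, forces in N, time in s.
With the tool pointing down it reaches from about 0.3 to 0.775 m from the base axis. Payload 14.6 kg.
Tool frame: the origin (TCP) lies on the centre line of the jaws, within the pads' length; the fingertips stand 19 mm ahead of it and the grasp point (between the pads) is the TCP; y points along the fingers, x is the direction in which the jaws open and shut, and the axes are right-handed (so a half turn about y gives the same grasp; the last joint's range is limited). The gripper opens to 94 mm and grips with 3 to 60 N. Pads are 16 mm wide; open, the fingers measure 119 mm over their backs; the gripper's body (75 mm by 177 mm) begins 78 mm behind the grasp point.
Start: joints at [-1.305, 0.3, 1.521, -0, 1.321, -0.067], TCP at [0.18, -0.52, 0.224] pointing down, gripper open.
Joint ranges: [-3.03, 3.03], [-0.79, 2.21], [0.23, 2.52], [-1.04, 4.18], [0, 3.07], [-2.55, 2.55]. Speed limits (rad/s): [2.22, 2.22, 2.57, 3.14, 3.14, 3.14].

INTERFACE

Orientations are given as [roll, pitch, yaw] about the fixed x, y, z axes, in that order (R = Rz(yaw) Ry(pitch) Rx(roll)).
In Python, from station import ctrl, optics gives the robot as it stands.
- The arm moves only by the tool jog_arm, never from a script. Its argument "targets" is a list of rows, each a list of 3 entries, a list of its own where there are three numbers: the finger opening in cm, from 0 to 9.4, then the shift along the tool's x, y, z in cm, then the turn about the tool's y in rad. A call has 1 to 10 rows; each row is the pose to reach, as a shift and turn from the pose commanded when the call began, along the tool's axes at that moment; what a row does not reach only later rows make up. A row lasts 1/10 s, in which the tool goes at most 50 mm and 8.59 degrees, less where a joint would pass 70% of its speed; a pose out of reach is approached as far as the arm can. A call with a gripper value outside its range is refused whole. The fingers move at their own pace and stop on an object; "grip_force" is the grip in N (left out, the last holds). Time passes only in rows, so rows that repeat a pose let the fingers close. It gives the time, the measured TCP pose, the force and the opening at its end, in the units of the state.
- ctrl.get_obs(): the state, without advancing time (a new reading comes with each control period).
- optics.camera(name): name is "scene" or "top"; returns a dict with "img" (400x640x3 uint8, red, green, blue), "range_z" (400x640 float32, m along the optical axis (not along the pixel's ray), 0 where there is no reading), "camera_matrix" (3x3 intrinsics, pixels), "world_to_cam" (4x4, takes a point from world to camera coordinates). Camera axes: x right, y up, looking along -z (the intrinsics and any distortion apply to the point x, -y, -z); pixel columns grow to the right and rows downward; lengths in m; the calibration is good to about 2 mm. A picture is of the moment at which its call begins.
- ctrl.hand_in(): hands the job in, once; it reports no verdict.
The state is a dict: "time_s": time; "qpos": joint angles; "joint_vel": joint speeds; "tau": joint torques, N m; "ee_pos": TCP position; "eef_rot": TCP orientation; "force": force on the tool from outside, world axes, zero at the start; "moment": the same for the moment, N m; "grip_width": finger opening in m.
Only numpy, scipy, OpenCV 4.12 (cv2) and the standard library are available. Lean on these libraries where they do the work, as an engineer would, in place of code of your own. Each camera call takes 0.05 s, during which the arm holds its last target. There are 200 camera calls.

## Working session

There is one attempt and no reset: what is moved stays moved. The work goes in short steps, Python scripts to look and compute and a tool call to move; the robot and the scene stay as the last step left them, time stands still between calls to the robot, and variables do not carry over. Pictures are saved under pics/ and viewed, about 8 in all and at most 12, crops included, and the job is handed in when it is done.

Besides the shell and the picture viewer there is one more tool, called after ">>>" as name([rows], argument=value, ...), one row to a line, values as JSON. jog_arm: Moves the arm, as the interface text tells. Its arguments: {"type":"object","properties":{"targets":{"type":"array","items":{"type":"array"}},"grip_force":{"type":"number"}},"required":["targets"]}

```bash
mkdir -p pics; ls
cat > h.py <<'E'
import numpy as np, cv2
from station import ctrl, optics
def cam(n):
    d=optics.camera(n); return d
def pts(d):
    K=d["camera_matrix"];z=d["range_z"];v,u=np.mgrid[:z.shape[0],:z.shape[1]]
    P=np.stack([(u-K[0,2])/K[0,0]*z,-(v-K[1,2])/K[1,1]*z,-z,np.ones_like(z)],-1)
    return (P@np.linalg.inv(d["world_to_cam"]).T)[...,:3]
def save(d,n,crop=None,s=1):
    im=d["img"][...,::-1]
    if crop: a,b,c,e=crop; im=im[a:b,c:e]
    cv2.imwrite("pics/"+n,cv2.resize(im,None,fx=s,fy=s,interpolation=cv2.INTER_CUBIC))
E
python3 - <<'E'
from h import *
print(ctrl.get_obs())
for n in("scene","top"):
    d=cam(n);save(d,n+"0.png");print(n,d["camera_matrix"],d["world_to_cam"]); np.savez("/tmp/"+n,P=pts(d),img=d["img"])
E
```

```text
pics
{'time_s': 0.0, 'qpos': array([-1.30462410e+00,  3.00490731e-01,  1.52158890e+00,  7.65586595e-07,
        1.32072707e+00, -6.66208931e-02]), 'joint_vel': array([ 1.70760696e-03, -9.58234612e-04, -1.81060776e-04,  9.90939449e-05,
       -4.67698591e-04,  1.12511152e-03]), 'tau': array([-2.93647263e-04, -5.31805909e+01, -3.52738488e+01,  7.08143204e-02,
        2.44514766e-02, -1.13361550e-04]), 'ee_pos': array([ 0.17959665, -0.51958535,  0.22387225]), 'eef_rot': array([-1.57071477e+00,  1.21130392e-03, -1.23800334e+00]), 'force': array([-0.57991925, -0.08367337,  0.04965907]), 'moment': array([ 0.05915368, -0.07600197,  0.04296563]), 'grip_width': 0.0942212417103473}
scene [[399.12989217   0.         317.33122802]
 [  0.         399.12989217 204.57573277]
 [  0.           0.           1.        ]] [[ 0.67979682  0.7331121  -0.02056514 -0.35172275]
 [-0.40186608  0.395804    0.82573776  0.13933802]
 [ 0.61349811 -0.55306947  0.56367919 -1.47440233]
 [ 0.          0.          0.          1.        ]]
top [[500.92011069   0.         322.15949371]
 [  0.         500.92011069 198.41271631]
 [  0.           0.           1.        ]] [[ 0.01022143 -0.99984415  0.01439438 -0.02861961]
 [ 0.98889548  0.01224175  0.14810766 -0.54113091]
 [-0.14826079  0.01272067  0.98886648 -1.40710307]
 [ 0.          0.          0.          1.        ]]
```

View pics/scene0.png

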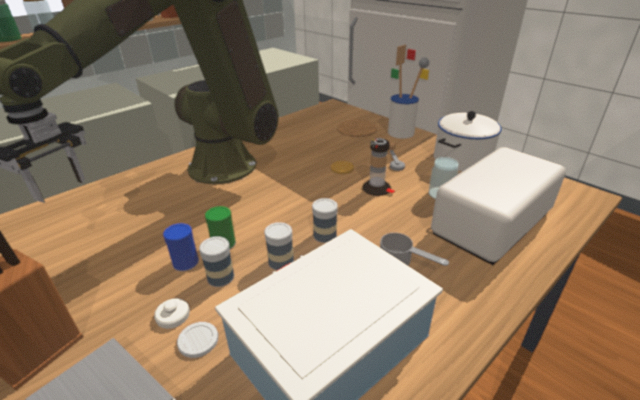

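View pics/top0.png

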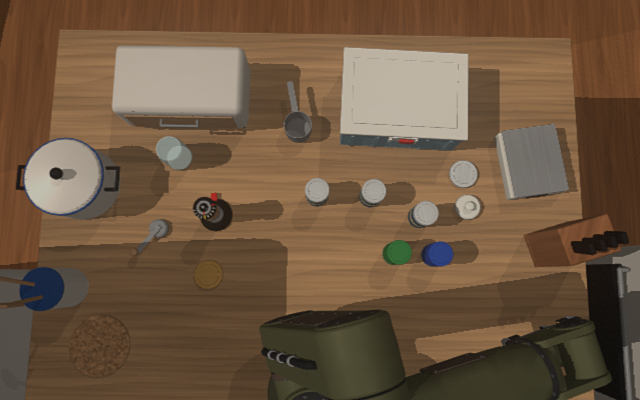

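The tins sit at top-view pixels (317,190), (373,192) and (424,214). The green and blue look-alikes are at (398,252) and (438,253), and the mill collar is near (205,207). Next I'll get their positions and a close-up of the collar.

Run:
```python
from h import *
t=np.load("/tmp/top.npz");P=t["P"];s=np.load("/tmp/scene.npz");Q=s["P"]
for n,(u,v),lo,hi in [("tin1",(317,190),.098,.113),("tin2",(373,192),.098,.113),("tin3",(424,214),.098,.113),("green",(398,252),.09,.12),("blue",(438,253),.09,.12),("millcollar",(205,207),.155,.18),("jar",(173,152),.1,.13)]:
    w=P[v-25:v+25,u-25:u+25].reshape(-1,3);m=(w[:,2]>lo)&(w[:,2]<hi);w=w[m]
    (c,r)=cv2.minEnclosingCircle(w[:,:2].astype(np.float32)); print(n,m.sum(),c,r,np.median(w[:,2]))
    c=np.array(c); a=Q.reshape(-1,3); a=a[(np.hypot(*(a[:,:2]-c).T)<.06)&(a[:,2]>lo)&(a[:,2]<hi)]
    if len(a): print("   scene",cv2.minEnclosingCircle(a[:,:2].astype(np.float32)),len(a))
w=P[35:150,335:475].reshape(-1,3);w=w[w[:,2]>.13];print("crate",w.min(0),w.max(0))
im=t["img"][180:240,170:250][...,::-1]; a=cv2.resize(im,None,fx=7,fy=7,interpolation=cv2.INTER_CUBIC)
b=cv2.resize(s["img"][130:200,350:400][...,::-1],(300,420),interpolation=cv2.INTER_CUBIC)
cv2.imwrite("pics/mill.png",cv2.convertScaleAbs(np.hstack([a,b[:420]])[:480:1,:800] if False else np.hstack([cv2.resize(a,(500,420)),b]),alpha=1.6))
```

```text
tin1 456 (0.5565276145935059, -0.00733689870685339) 0.03398449718952179 0.10450613339184123
   scene ((0.5580407977104187, -0.008004819974303246), 0.035228073596954346) 330
tin2 458 (0.5560211539268494, -0.16486355662345886) 0.03398716449737549 0.10440271917710009
   scene ((0.5572397708892822, -0.16714872419834137), 0.03524082526564598) 421
tin3 464 (0.49602532386779785, -0.3084641993045807) 0.03433625400066376 0.10448984881729739
   scene ((0.49725577235221863, -0.31035828590393066), 0.0354592502117157) 480
green 497 (0.387510746717453, -0.23363444209098816) 0.034321051090955734 0.10414081482879012
   scene ((0.39035314321517944, -0.23487667739391327), 0.036474354565143585) 428
blue 505 (0.3836711049079895, -0.34658345580101013) 0.034624163061380386 0.10390556073841051
   scene ((0.3869588077068329, -0.3489222824573517), 0.035768773406744) 503
millcollar 409 (0.4945962429046631, 0.28809162974357605) 0.030495475977659225 0.16971658677086943
   scene ((0.49598217010498047, 0.28771016001701355), 0.032080743461847305) 199
jar 552 (0.6860370635986328, 0.3806672692298889) 0.06576509773731232 0.11602656595899286
   scene ((0.6857748031616211, 0.38165828585624695), 0.058691609650850296) 316
crate [ 0.32679624 -0.42866344  0.13002795] [ 0.96140858 -0.00409147  1.47199466]
```

View pics/mill.png

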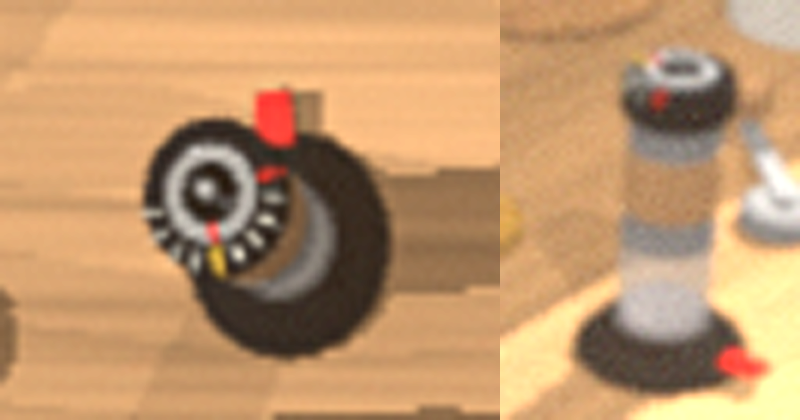

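The yellow mark (5) stands at the red index line in the crop at about (215,245), and the red 0 is at (272,174). So the collar reads 5 and needs +0.698 rad to reach 7. I'll move over the mill.

>>> jog_arm([
  [9.4, [-3, -2, 2.5], 0],
  [9.4, [-6.6, -2, 5.6], 0],
  [9.4, [-10, -2, 8.5], 0],
  [9.4, [-13.2, -2, 11.2], 0],
  [9.4, [-16.5, -2, 14], 0],
  [9.4, [-20, -2, 17], 0],
  [9.4, [-23.2, -2, 19.7], 0],
  [9.4, [-26.5, -2, 22.5], 0],
  [9.4, [-30, -2, 25.4], 0],
  [9.4, [-33, -2, 28], 0],
])

```text
time_s: 1.1
ee_pos: [0.3366, -0.1145, 0.2445]
eef_rot: [-1.57, -0.0, -1.238]
force: [0.3, -1.7, 0.2]
grip_width: 0.0939
```

>>> jog_arm([
  [9.4, [-3.3, 0, 2.8], 0],
  [9.4, [-6.6, 0, 5.6], 0],
  [9.4, [-10, 0, 8.5], 0],
  [9.4, [-13.2, 0, 11.2], 0],
  [9.4, [-16.5, 0, 14], 0],
  [9.4, [-20, 0, 17], 0],
  [9.4, [-23.2, 0, 19.7], 0],
  [9.4, [-26.5, 0, 22.5], 0],
  [9.4, [-30, 0, 25.4], 0],
  [9.4, [-33, 0, 28.2], 0],
])

```text
time_s: 2.1
ee_pos: [0.4953, 0.2897, 0.244]
eef_rot: [-1.571, -0.0, -1.237]
force: [1.6, -1.0, 0.8]
grip_width: 0.0939
```

```bash
cat >> h.py <<'E'
from scipy.spatial.transform import Rotation as R
def go(p,yaw=None):
    o=ctrl.get_obs();r=R.from_euler("xyz",o["eef_rot"])
    print("t",o["time_s"],"pos",o["ee_pos"].round(4),"rot",o["eef_rot"].round(3),"F",o["force"].round(2),"w",round(o["grip_width"],4),"q",o["qpos"].round(2))
    print("shift cm",(100*r.inv().apply(np.array(p)-o["ee_pos"])).round(2),"" if yaw is None else "turn %.3f"%(o["eef_rot"][2]-yaw))
E
python3 -c "
from h import *
go([.4953,.2879,.1575])
P=np.load('/tmp/top.npz')['P']; w=P[100:150,345:465].reshape(-1,3);w=w[(w[:,2]>.13)&(w[:,2]<.16)];print('crate front x',w[:,0].min())"
```

```text
t 2.1 pos [0.4953 0.2897 0.244 ] rot [-1.571 -0.    -1.237] F [ 1.6  -0.97  0.81] w 0.0939 q [0.47 0.34 1.42 0.   1.38 1.7 ]
shift cm [ 0.17  8.65 -0.06] 
crate front x 0.6869452564541528
```

>>> jog_arm([
  [9.4, [0.1, 4, 0], 0],
  [9.4, [0.1, 7, 0], 0],
  [9.4, [0.1, 8.6, 0], 0],
  [9.4, [0.1, 8.6, 0], 0],
  [9.4, [0.1, 8.6, 0], 0],
])

```text
time_s: 2.6
ee_pos: [0.4957, 0.2867, 0.159]
eef_rot: [-1.571, 0.0, -1.238]
force: [-0.3, 0.7, 1.0]
grip_width: 0.0941
```

>>> jog_arm([
  [5.6, [0, 0, 0], 0],
  [5.0, [0, 0, 0], 0],
  [5.0, [0, 0, 0], 0],
  [5.0, [0, 0, 0], 0],
  [5.0, [0, 0, 0], 0],
  [5.0, [0, 0, 0], 0],
], grip_force=15)

```text
time_s: 3.2
ee_pos: [0.4948, 0.2888, 0.1589]
eef_rot: [-1.57, 0.004, -1.237]
force: [-4.9, 15.5, -0.1]
grip_width: 0.0577
```

Gripped at 57.7 mm. A side force of about 15 N shows the jaws sit roughly 2 mm off-centre, so I'll ease that out while turning.

>>> jog_arm([
  [5.0, [-0.2, 0, 0], 0],
  [5.0, [-0.25, 0, 0], -0.12],
  [5.0, [-0.25, 0, 0], -0.24],
  [5.0, [-0.25, 0, 0], -0.36],
  [5.0, [-0.25, 0, 0], -0.48],
  [5.0, [-0.25, 0, 0], -0.6],
  [5.0, [-0.25, 0, 0], -0.7],
  [5.0, [-0.25, 0, 0], -0.7],
  [5.0, [-0.25, 0, 0], -0.7],
])

```text
time_s: 4.1
ee_pos: [0.4946, 0.2893, 0.1588]
eef_rot: [-1.57, 0.0, -0.541]
force: [-3.5, 2.4, 5.2]
grip_width: 0.0581
```

>>> jog_arm([
  [9.4, [0, 0, 0], 0],
  [9.4, [0, 0, 0], 0],
  [9.4, [0, 0, 0], 0],
  [9.4, [0, 0, 0], 0],
  [9.4, [0, 0, 0], 0],
  [9.4, [0, -4, 0], 0],
  [9.4, [0, -8.5, 0], 0],
  [9.4, [0, -8.5, 0], 0],
])

```text
time_s: 4.9
ee_pos: [0.4963, 0.2898, 0.2495]
eef_rot: [-1.563, -0.005, -0.538]
force: [0.5, 0.5, 1.0]
grip_width: 0.0939
```

```bash
python3 -c "
from h import *
go([.557,-.0076,.215],-1.57)"
```

```text
t 4.9 pos [0.4963 0.2898 0.2495] rot [-1.563 -0.005 -0.538] F [0.52 0.52 1.03] w 0.0939 q [ 0.46  0.33  1.42 -0.    1.38  1.  ]
shift cm [ 20.44   3.38 -22.45] turn 1.032
```

>>> jog_arm([
  [9.4, [2.5, 0, -2.8], 0.13],
  [9.4, [5.1, 0, -5.6], 0.26],
  [9.4, [7.7, 0, -8.4], 0.39],
  [9.4, [10.3, 0, -11.2], 0.52],
  [9.4, [13, 0, -14], 0.65],
  [9.4, [15.5, 0, -16.8], 0.78],
  [9.4, [18, 0, -19.6], 0.91],
  [9.4, [20.4, 0, -22.4], 1.03],
  [9.4, [20.4, 3, -22.4], 1.03],
  [9.4, [20.4, 3, -22.4], 1.03],
])

```text
time_s: 5.9
ee_pos: [0.5538, -0.0087, 0.2101]
eef_rot: [-1.576, 0.0, -1.57]
force: [-0.2, 0.4, -1.1]
grip_width: 0.0943
```

```bash
python3 -c "
from h import *
go([.557,-.0076,.06],-1.57)
d=cam('top')
im=cv2.resize(d['img'][185:230,180:235][...,::-1],None,fx=11,fy=11,interpolation=cv2.INTER_CUBIC);cv2.imwrite('pics/mill2.png',cv2.convertScaleAbs(im,alpha=1.6))"
```

```text
t 5.9 pos [ 0.5538 -0.0087  0.2101] rot [-1.576  0.    -1.57 ] F [-0.15  0.35 -1.13] w 0.0943 q [-0.08  0.32  1.52  0.    1.3   1.49]
shift cm [-0.1 15.   0.4] turn 0.000
```

View pics/mill2.png

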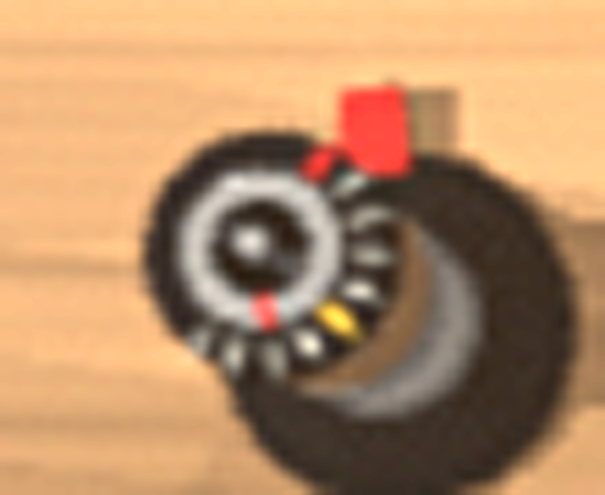

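The collar stands at 7: the mark two clockwise past yellow, at (275,360), lines up with the index line at (264,312). Now the first tin.

>>> jog_arm([
  [9.4, [-0.1, 4, 0.4], 0],
  [9.4, [-0.1, 8, 0.4], 0],
  [9.4, [-0.1, 12, 0.4], 0],
  [9.4, [-0.1, 15, 0.4], 0],
  [9.4, [-0.1, 15, 0.4], 0],
  [9.4, [-0.1, 15, 0.4], 0],
])

```text
time_s: 6.55
ee_pos: [0.5599, -0.0064, 0.0651]
eef_rot: [-1.57, -0.0, -1.567]
force: [0.3, 0.0, 1.1]
grip_width: 0.0941
```

>>> jog_arm([
  [7, [0, 0, 0], 0],
  [6, [0, 0, 0], 0],
  [6, [0, 0, 0], 0],
  [6, [0, 0, 0], 0],
  [6, [0, 0, 0], 0],
], grip_force=20)

```text
time_s: 7.05
ee_pos: [0.5596, -0.007, 0.0643]
eef_rot: [-1.569, -0.0, -1.568]
force: [-0.6, -0.2, 6.3]
grip_width: 0.068
```

>>> jog_arm([
  [6, [0, -1, 0], 0],
  [6, [0, -2.5, 0], 0],
  [6, [0, -4, 0], 0],
  [6, [0, -4, 0], 0],
  [6, [0, -4, 0], 0],
  [6, [0, -4, 0], 0],
  [6, [0, -4, 0], 0],
  [6, [0, -4, 0], 0],
])

```text
time_s: 7.85
ee_pos: [0.5589, -0.0069, 0.103]
eef_rot: [-1.572, 0.0, -1.568]
force: [0.5, 0.0, -1.6]
grip_width: 0.0679
```

>>> jog_arm([
  [6, [0, 0, 0], 0],
  [6, [0, 0, 0], 0],
])

```text
time_s: 8.05
ee_pos: [0.5591, -0.0069, 0.1033]
eef_rot: [-1.571, -0.0, -1.568]
force: [1.0, -0.1, -2.2]
grip_width: 0.0675
```

>>> jog_arm([
  [6, [0, 0, 0], 0],
  [6, [0, 0, 0], 0],
])

```text
time_s: 8.25
ee_pos: [0.5591, -0.0069, 0.1034]
eef_rot: [-1.571, 0.0, -1.568]
force: [-0.6, -0.2, -3.1]
grip_width: 0.0677
```

```bash
cat >> h.py <<'E'
def weigh(n=14):
    f=[];t=[]
    for _ in range(n): d=optics.camera("top");o=ctrl.get_obs();f.append(o["force"]);t.append(o["tau"])
    f=np.array(f);print("F mean",f.mean(0).round(2),"sd",f.std(0).round(2),"sem",(f.std(0)[2]/n**.5).round(2),"tau",np.mean(t,0).round(2),np.std(t,0).round(2),"t",o["time_s"],o["ee_pos"],o["eef_rot"])
    return d
E
python3 -c "
from h import *
d=weigh()"
```

```text
F mean [ 0.01  0.07 -2.34] sd [0.61 0.68 0.45] sem 0.12 tau [-0.000e+00 -5.876e+01 -3.215e+01  2.000e-02 -7.000e-02 -0.000e+00] [0.   0.01 0.   0.   0.   0.  ] t 8.95 [ 0.559126   -0.00690263  0.10343514] [-1.57081368e+00  7.98664943e-07 -1.56800942e+00]
```

Tin 1 weighs about 0.24 kg. I'll set it back down where it stood.

>>> jog_arm([
  [6, [0, 1.5, 0], 0],
  [6, [0, 3, 0], 0],
  [6, [0, 3.6, 0], 0],
  [6, [0, 3.9, 0], 0],
  [6, [0, 3.9, 0], 0],
  [6, [0, 3.9, 0], 0],
  [6, [0, 3.9, 0], 0],
])

```text
time_s: 9.65
ee_pos: [0.5592, -0.0069, 0.0646]
eef_rot: [-1.571, 0.0, -1.568]
force: [1.1, -0.3, -1.7]
grip_width: 0.0677
```

>>> jog_arm([
  [9.4, [0, 0, 0], 0],
  [9.4, [0, 0, 0], 0],
  [9.4, [0, 0, 0], 0],
  [9.4, [0, 0, 0], 0],
  [9.4, [0, -4, 0], 0],
  [9.4, [0, -8, 0], 0],
  [9.4, [0, -12, 0], 0],
  [9.4, [0, -12.5, 0], 0],
])

```text
time_s: 10.45
ee_pos: [0.5607, -0.007, 0.1945]
eef_rot: [-1.563, -0.001, -1.568]
force: [0.1, -0.2, 0.0]
grip_width: 0.094
```

```bash
python3 -c "
from h import *
go([.5566,-.1660,.19],-1.57)"
```

```text
t 10.45 pos [ 0.5607 -0.007   0.1945] rot [-1.563e+00 -1.000e-03 -1.568e+00] F [ 0.13 -0.19  0.01] w 0.094 q [-0.08  0.34  1.53  0.    1.26  1.49]
shift cm [15.9   0.46 -0.46] turn 0.002
```

>>> jog_arm([
  [9.4, [5, 0, -0.2], 0],
  [9.4, [10, 0, -0.3], 0],
  [9.4, [14, 0, -0.3], 0],
  [9.4, [15.9, 0, -0.3], 0],
  [9.4, [15.9, 3, -0.3], 0],
  [9.4, [15.9, 7, -0.3], 0],
  [9.4, [15.9, 11, -0.3], 0],
  [9.4, [15.9, 13.5, -0.3], 0],
  [9.4, [15.9, 13.5, -0.3], 0],
  [9.4, [15.9, 13.5, -0.3], 0],
])

```text
time_s: 11.45
ee_pos: [0.5568, -0.166, 0.0549]
eef_rot: [-1.571, 0.0, -1.568]
force: [-0.4, -0.4, 1.4]
grip_width: 0.0942
```

>>> jog_arm([
  [7, [0, 0, 0], 0],
  [6, [0, 0, 0], 0],
  [6, [0, 0, 0], 0],
  [6, [0, 0, 0], 0],
  [6, [0, 0, 0], 0],
], grip_force=20)

```text
time_s: 11.95
ee_pos: [0.5569, -0.1658, 0.0552]
eef_rot: [-1.57, -0.0, -1.568]
force: [-0.1, 1.6, 5.6]
grip_width: 0.0675
```

>>> jog_arm([
  [6, [0, -1, 0], 0],
  [6, [0, -2.5, 0], 0],
  [6, [0, -4, 0], 0],
  [6, [0, -4, 0], 0],
  [6, [0, -4, 0], 0],
  [6, [0, -4, 0], 0],
  [6, [0, -4, 0], 0],
  [6, [0, -4, 0], 0],
])

```text
time_s: 12.75
ee_pos: [0.5564, -0.1658, 0.094]
eef_rot: [-1.572, 0.0, -1.568]
force: [0.1, 0.5, -4.8]
grip_width: 0.0677
```

```bash
python3 -c "
from h import *
d=weigh();go([0.5566,-.166,.1])"
```

```text
F mean [-0.09  0.01 -5.11] sd [0.31 0.37 0.65] sem 0.17 tau [-0.000e+00 -6.334e+01 -3.321e+01  4.000e-02 -6.000e-02 -0.000e+00] [0.   0.02 0.02 0.   0.   0.  ] t 13.45 [ 0.55656284 -0.16590231  0.09444616] [-1.57081197e+00  1.24202940e-05 -1.56802709e+00]
t 13.45 pos [ 0.5566 -0.1659  0.0944] rot [-1.571  0.    -1.568] F [ 0.35  0.2  -6.06] w 0.0678 q [-0.35  0.5   1.56  0.    1.08  1.22]
shift cm [ 0.01 -0.56  0.  ]
```

Tin 2 weighs about 0.52 kg, and given the 0.56 kg cap it should be the heaviest. I'll still heft the third as asked.

>>> jog_arm([
  [6, [0, 1.5, 0], 0],
  [6, [0, 3, 0], 0],
  [6, [0, 3.6, 0], 0],
  [6, [0, 3.9, 0], 0],
  [6, [0, 3.9, 0], 0],
  [6, [0, 3.9, 0], 0],
  [6, [0, 3.9, 0], 0],
])

```text
time_s: 14.15
ee_pos: [0.5565, -0.1659, 0.0551]
eef_rot: [-1.571, 0.0, -1.568]
force: [-0.3, 0.3, -4.8]
grip_width: 0.0677
```

>>> jog_arm([
  [9.4, [0, 0, 0], 0],
  [9.4, [0, 0, 0], 0],
  [9.4, [0, 0, 0], 0],
  [9.4, [0, 0, 0], 0],
  [9.4, [0, -4, 0], 0],
  [9.4, [0, -8, 0], 0],
  [9.4, [0, -12, 0], 0],
  [9.4, [0, -13.5, 0], 0],
])

```text
time_s: 14.95
ee_pos: [0.5576, -0.1662, 0.1949]
eef_rot: [-1.565, -0.002, -1.568]
force: [0.1, 0.1, -0.0]
grip_width: 0.0941
```

```bash
python3 -c "
from h import *
go([.4966,-.3094,.19],-1.1)
P=np.load('/tmp/top.npz')['P'];w=P[190:225,450:490].reshape(-1,3);w=w[w[:,2]>.02];print('stone',cv2.minEnclosingCircle(w[:,:2].astype(np.float32)))"
```

```text
t 14.95 pos [ 0.5576 -0.1662  0.1949] rot [-1.565 -0.002 -1.568] F [ 0.06  0.1  -0.02] w 0.0941 q [-0.35  0.39  1.47  0.    1.28  1.22]
shift cm [14.3   0.48 -6.15] turn -0.468
stone ((0.4290796220302582, -0.24421270191669464), 0.261098176240921)
```

>>> jog_arm([
  [9.4, [4, 0, -1.7], 0.12],
  [9.4, [8, 0, -3.4], 0.24],
  [9.4, [12, 0, -5.1], 0.36],
  [9.4, [14.3, 0, -6.1], 0.48],
  [9.4, [14.3, 0, -6.1], 0.6],
  [9.4, [14.3, 0, -6.1], 0.7],
  [9.4, [14.3, 3, -6.1], 0.7],
  [9.4, [14.3, 3, -6.1], 0.7],
])

```text
time_s: 15.75
ee_pos: [0.4948, -0.3083, 0.1575]
eef_rot: [-1.576, -0.0, -2.268]
force: [0.6, 0.0, -0.4]
grip_width: 0.0938
```

```bash
python3 -c "
from h import *
go([.4966,-.3094,.055])"
```

```text
t 15.75 pos [ 0.4948 -0.3083  0.1575] rot [-1.576 -0.    -2.268] F [ 0.58  0.01 -0.39] w 0.0938 q [-0.62  0.44  1.5  -0.    1.21  1.65]
shift cm [-0.04 10.25  0.26]
```

>>> jog_arm([
  [9.4, [0, 4, 0], 0],
  [9.4, [0, 8, 0], 0],
  [9.4, [0, 10.4, 0], 0],
  [9.4, [0, 10.4, 0], 0],
  [9.4, [0, 10.4, 0], 0],
])

```text
time_s: 16.25
ee_pos: [0.4965, -0.3094, 0.0579]
eef_rot: [-1.57, 0.0, -2.268]
force: [0.8, 0.1, 1.0]
grip_width: 0.094
```

>>> jog_arm([
  [7, [0, 0, 0], 0],
  [6, [0, 0, 0], 0],
  [6, [0, 0, 0], 0],
  [6, [0, 0, 0], 0],
  [6, [0, 0, 0], 0],
])

```text
time_s: 16.75
ee_pos: [0.4963, -0.3093, 0.0572]
eef_rot: [-1.57, 0.0, -2.268]
force: [-1.0, -0.5, 7.0]
grip_width: 0.0678
```

>>> jog_arm([
  [6, [0, -1, 0], 0],
  [6, [0, -2.5, 0], 0],
  [6, [0, -4, 0], 0],
  [6, [0, -4, 0], 0],
  [6, [0, -4, 0], 0],
  [6, [0, -4, 0], 0],
  [6, [0, -4, 0], 0],
  [6, [0, -4, 0], 0],
])

```text
time_s: 17.55
ee_pos: [0.4958, -0.309, 0.096]
eef_rot: [-1.572, -0.0, -2.268]
force: [0.1, 0.5, -2.0]
grip_width: 0.0677
```

```bash
python3 -c "
from h import *
d=weigh()"
```

```text
F mean [ 0.18 -0.05 -1.47] sd [0.48 0.53 0.42] sem 0.11 tau [ 0.000e+00 -6.177e+01 -3.210e+01  1.000e-02 -7.000e-02 -0.000e+00] [0.   0.02 0.02 0.   0.   0.  ] t 18.25 [ 0.49596773 -0.30905692  0.09643779] [-1.57084854e+00  1.58451974e-05 -2.26798586e+00]
```

Tin 3 weighs about 0.15 kg, so tin 2 is clearly the heaviest. I'll put tin 3 back and return to tin 2.

>>> jog_arm([
  [6, [0, 1.5, 0], 0],
  [6, [0, 3, 0], 0],
  [6, [0, 3.6, 0], 0],
  [6, [0, 3.9, 0], 0],
  [6, [0, 3.9, 0], 0],
  [6, [0, 3.9, 0], 0],
  [6, [0, 3.9, 0], 0],
])

```text
time_s: 18.95
ee_pos: [0.4959, -0.309, 0.0571]
eef_rot: [-1.571, -0.0, -2.268]
force: [-0.1, 0.6, -0.5]
grip_width: 0.0678
```

>>> jog_arm([
  [9.4, [0, 0, 0], 0],
  [9.4, [0, 0, 0], 0],
  [9.4, [0, 0, 0], 0],
  [9.4, [0, 0, 0], 0],
  [9.4, [0, -4, 0], 0],
  [9.4, [0, -8, 0], 0],
  [9.4, [0, -12, 0], 0],
  [9.4, [0, -13, 0], 0],
  [9.4, [0, -13, 0], 0],
])

```text
time_s: 19.85
ee_pos: [0.4964, -0.3094, 0.1889]
eef_rot: [-1.568, 0.0, -2.268]
force: [0.7, 0.2, -0.1]
grip_width: 0.0939
```

```bash
python3 -c "
from h import *
go([.5566,-.1660,.19],-1.568)"
```

```text
t 19.85 pos [ 0.4964 -0.3094  0.1889] rot [-1.568  0.    -2.268] F [ 0.72  0.15 -0.07] w 0.0939 q [-0.62  0.41  1.46  0.    1.27  1.65]
shift cm [-14.86  -0.12  -4.59] turn -0.700
```

>>> jog_arm([
  [9.4, [-4.2, 0, -1.3], -0.12],
  [9.4, [-8.4, 0, -2.6], -0.24],
  [9.4, [-12, 0, -3.7], -0.36],
  [9.4, [-14.9, 0, -4.6], -0.48],
  [9.4, [-14.9, 0, -4.6], -0.6],
  [9.4, [-14.9, 0, -4.6], -0.7],
  [9.4, [-14.9, 2, -4.6], -0.7],
  [9.4, [-14.9, 2, -4.6], -0.7],
])

```text
time_s: 20.65
ee_pos: [0.5549, -0.1647, 0.1634]
eef_rot: [-1.577, 0.002, -1.568]
force: [0.6, -0.2, 0.3]
grip_width: 0.0938
```

```bash
python3 -c "
from h import *
go([.5566,-.1660,.055],-1.568)"
```

```text
t 20.65 pos [ 0.5549 -0.1647  0.1634] rot [-1.577  0.002 -1.568] F [ 0.64 -0.21  0.27] w 0.0938 q [-0.35  0.42  1.5   0.    1.22  1.22]
shift cm [ 0.16 10.84  0.24] turn -0.000
```

>>> jog_arm([
  [9.4, [0, 4, 0], 0],
  [9.4, [0, 8, 0], 0],
  [9.4, [0, 11, 0], 0],
  [9.4, [0, 11, 0], 0],
  [9.4, [0, 11, 0], 0],
])

```text
time_s: 21.15
ee_pos: [0.5565, -0.1654, 0.0579]
eef_rot: [-1.571, 0.0, -1.568]
force: [0.4, 0.7, -0.5]
grip_width: 0.0941
```

>>> jog_arm([
  [7, [0, 0, 0], 0],
  [6, [0, 0, 0], 0],
  [6, [0, 0, 0], 0],
  [6, [0, 0, 0], 0],
  [6, [0, 0, 0], 0],
], grip_force=25)

```text
time_s: 21.65
ee_pos: [0.5567, -0.1654, 0.0582]
eef_rot: [-1.57, -0.0, -1.568]
force: [-1.4, 0.3, 6.4]
grip_width: 0.0676
```

>>> jog_arm([
  [6, [0, -1, 0], 0],
  [6, [0, -3, 0], 0],
  [6, [0, -6, 0], 0],
  [6, [0, -9, 0], 0],
  [6, [0, -12, 0], 0],
  [6, [0, -14, 0], 0],
  [6, [0, -15, 0], 0],
  [6, [0, -15, 0], 0],
  [6, [0, -15, 0], 0],
  [6, [0, -15, 0], 0],
])

```text
time_s: 22.65
ee_pos: [0.5559, -0.1651, 0.206]
eef_rot: [-1.573, 0.001, -1.568]
force: [-0.1, -0.0, -4.8]
grip_width: 0.0677
```

>>> jog_arm([
  [6, [0, 0, 0], 0],
  [6, [0, 0, 0], 0],
  [6, [0, 0, 0], 0],
  [6, [0, 0, 0], 0],
  [6, [0, 0, 0], 0],
])

```text
time_s: 23.15
ee_pos: [0.5564, -0.1653, 0.2074]
eef_rot: [-1.571, 0.0, -1.568]
force: [0.7, 0.2, -4.8]
grip_width: 0.0673
```

```bash
python3 -c "
from h import *
weigh(5);d=cam('scene');go([0,0,0]);save(d,'fin.png',(110,350,140,460),2)
t=cam('top');P=pts(t)
im=cv2.resize(t['img'][185:230,180:235][...,::-1],None,fx=7,fy=7,interpolation=cv2.INTER_CUBIC);cv2.imwrite('pics/fint.png',np.vstack([cv2.convertScaleAbs(im,alpha=1.5),cv2.resize(t['img'][150:280,290:510][...,::-1],(385,228))]))
"
```

```text
F mean [ 0.48 -0.06 -5.26] sd [0.88 0.35 0.69] sem 0.31 tau [-0.000e+00 -6.057e+01 -3.729e+01  4.000e-02 -6.000e-02  0.000e+00] [0.   0.02 0.01 0.   0.   0.  ] t 23.4 [ 0.55637035 -0.16531627  0.20744867] [-1.57077070e+00  4.43801530e-06 -1.56803504e+00]
t 23.45 pos [ 0.5564 -0.1653  0.2075] rot [-1.571 -0.    -1.568] F [-0.12  0.15 -4.64] w 0.0676 q [-0.35  0.38  1.45 -0.    1.31  1.22]
shift cm [-16.69  20.75 -55.59]
```

View pics/fin.png

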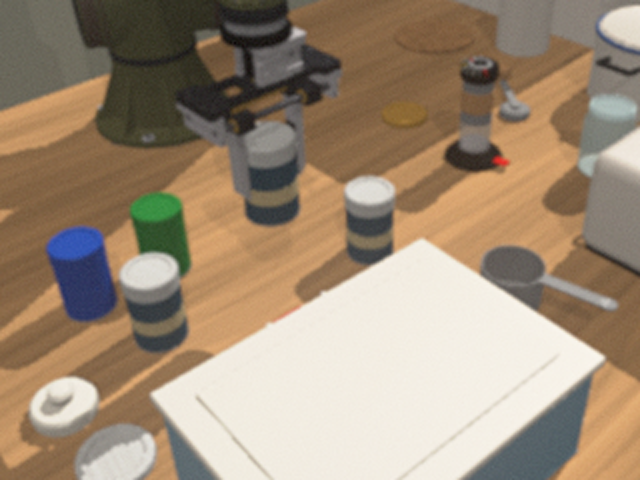

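View pics/fint.png

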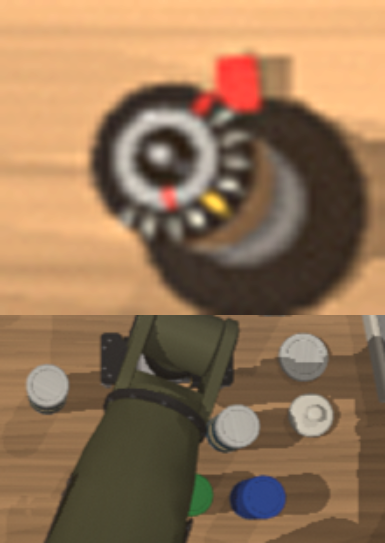

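The heaviest tin is held upright at (270,175) in the scene crop, with its underside about 0.15 m up. The other two stand at (155,300) and (370,220), and the collar is still at 7.

```bash
python3 -c "
from h import *
print(ctrl.hand_in())"
```

```text
the job is handed in; nothing more can be done
None
```

The collar is set to 7 and let go. The gripper is holding the heaviest tin, and the job was handed in after 23.5 s of the 72 s allowed.

- **Collar:** it started at 5 and I turned it two numbers anticlockwise. The top view after letting go showed the 7 mark at the index line, and it was still there in the last picture.
- **Tins by feel:** they weighed about 0.24, 0.52 and 0.15 kg. The 0.52 kg tin is the middle one, clearly the heaviest. The force reading is noisy, by about 0.5 N, but a second heft read 0.54 kg.
- **Last checks:** the heaviest tin is upright and still, its underside about 15 cm above the shelf. The other two stand upright on the shelf, and nothing else looked moved in the last pictures. I did not measure the other items' positions again.
- **One thing to note:** the jaws gripped each tin at about 68 mm wide, so the pads were probably on the lid edge rather than the body. There was no sign of slipping.

No check failed. The hand-in gave no verdict.

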